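# Hang a washed plate on the drying rack and lock its peg

## Robot

A 7-joint arm with a two-finger parallel gripper is mounted at the origin on the work surface; the furniture and walls round the work are solid. World frame = base frame: x ahead of the robot, y to its left, z up, the work surface at z = 0. Lengths are in mm, angles in rad, forces in N, time in s.
With the tool pointing down it reaches from about 400 to 850 mm from the base axis. Payload 6.9 kg.
Tool frame: the origin (TCP) lies on the mounting face of the last link; the fingertips stand 173 mm ahead of it and the grasp point (between the pads) lies 155 mm ahead of it; z points along the fingers, x is the direction in which the jaws open and shut, and the axes are right-handed (so a half turn about z gives the same grasp; the last joint's range is limited). The gripper opens to 85 mm and grips with 20 to 120 N. Pads are 22 mm wide; open, the fingers measure 114 mm over their backs; the gripper's body (76 mm by 85 mm) begins 54 mm behind the grasp point. The pads swing forward as they close: fully open they stand 13 mm farther back than shut.
Start: joints at [0.105, 0.507, -0.238, 1.5, 0.126, 1.149, -0.155], TCP at [624.994, -0.027, 404.675] pointing down, gripper open.
Joint ranges: [-3.08, 3.08], [-0.24, 2.05], [-1.43, 1.35], [0, 2.5], [-1.52, 4.66], [0.17, 1.96], [-2.89, 2.89]. Speed limits (rad/s): [2.39, 2.39, 3.14, 3.14, 3.14, 3.14, 3.14].

## Interface

Orientations are given as a rotation vector (axis times angle).
In Python, from rig import manip gives the robot as it stands.
- The arm moves only by the tool jog_arm, never from a script. Its arguments are lists of equal length, an entry for each row: "travel": the shift along the tool's x, y, z in mm, a list of three; "rot": the turn, a rotation vector about the tool's x, y, z in degrees, a list of three. In form: {"travel": [[tx, ty, tz], ...], "rot": [[wx, wy, wz], ...]}. A call has 1 to 5 rows; each row shifts and turns the pose as measured when the row begins, along the tool's axes as they then stand; what a row does not reach is not made up. A row lasts 1/10 s, in which the tool goes at most 50 mm and 8.59 degrees, less where a joint would pass 70% of its speed; a pose out of reach is approached as far as the arm can. A call with a gripper value outside its range is refused whole. "gripper" is the opening in per cent of the stroke, from 0 (shut) to 100 (fully open), set as the call begins (left out, the last holds). The fingers move at their own pace and stop on an object; "force" is the grip in N (left out, the last holds). Time passes only in rows, so rows that do not move let the fingers close. It gives the time, the measured TCP pose, the force and the opening at its end, in the units of the state.
- manip.sense(): the state, without advancing time (a new reading comes with each control period).
- manip.read_camera(name): name is "scene" or "side" or "wrist"; returns a dict with "color" (400x640x3 uint8, red, green, blue), "fx", "fy", "cx", "cy" (pixels), "k1" (the pictures are not rectified: a ray, as slopes to the right and down, at radius r is drawn at 1 + k1 r^2 times it, then the intrinsics apply), "T" (4x4, takes a point from camera to world coordinates); the wrist camera has in their place "hand_eye" (4x4, takes a point from camera to tool coordinates, whose origin is the TCP and whose axes are the tool frame's). Camera axes: x right, y up, looking along -z (the intrinsics and any distortion apply to the point x, -y, -z); pixel columns grow to the right and rows downward; lengths in mm; the calibration is good to about 2 mm. A picture is of the moment at which its call begins: read the wrist's pose just before it. There is no depth.
- manip.sign_off(): hands the job in, once; it reports no verdict.
The state is a dict: "clock": time; "joint_pos": joint angles; "dq": joint speeds; "joint_torque": joint torques, N m; "eef_pos": TCP position; "tool_rot": TCP orientation; "ft_force": force on the tool from outside, world axes, zero at the start; "wrist_torque": the same for the moment, N m; "grip_width": finger opening in mm.
Only numpy, scipy, OpenCV 4.12 (cv2) and the standard library are available. Lean on these libraries where they do the work, as an engineer would, in place of code of your own. Each camera call takes 0.05 s, during which the arm holds its last target. There are 200 camera calls.

## Task

Take the plate hanger out of the wash tank and hang it by the eye in its tab on the free peg of the drying rack, well back behind the peg's hinge, so that it hangs free and upright. Then swing the peg's drop nose right down so that the hanger cannot slip off. The plate is glass: do not drop, lay down or force it, and do not disturb the hanger already drying or the two brown bottles.

Things in the scene. Friction and masses are not known exactly. Their poses are not given: they have to be found in the camera images.
- hanger: Steel plate hanger to be moved, at first in the wash tank; 0.12 kg. Origin = centre of its eye; z up, y along its rail, x square to the plate. Its tab is a sheet 5 mm thick (x), 34 wide (y), 34 high (z -17..+17) with a round eye of 17 mm dia along x. Pinch the tab across its 34 mm width from above. Under it lies a rail 9 (x) x 124 (y) x 8 high (z -25..-17), whose ends rest on the tank's rim.
- hanger_foot (a point): Middle of the hanger's lower edge, 123 mm under the eye. The frame that holds the dark glass plate is 8 mm thick, 78 wide and reaches from the rail down to here; this foot must rise above the tank's 118 mm rim to come out.
- wash_tank: Grey open tank, fixed, outside 75 (x) x 116 (y) x 118 mm high (82 x 123 over the lip), walls 6, origin at the centre of its underside on the table. The hanger's rail lies across its two end walls, along the tank's y.
- rack: Drying rack, fixed: grey drip tray foot 115 x 255 x 16 mm high, two 13 mm posts at y +-112, up to 206 mm high, and a cross rail 30 high at 180 mm height. Two locking pegs point out of it to its -x (towards the robot), at y +70 (free) and y -70 (carries the hanger that is already drying). Origin at its underside; y to the left.
- peg (a point): Hinge point of the free peg, on its axis, 180 mm over the table; x points along the peg into the rack, y left, z up. The fixed peg, 8 mm dia, runs from here 20 mm in +x to the face of a round boss (24 dia) on the cross rail, whose own face is at x +26 (z -15..+15). In front of the hinge (-x) the drop nose continues the peg for 34 mm.
- drop_nose (a joint): Angle of the free peg's drop nose, a bar 7.6 mm dia reaching 34 mm from the hinge: 0 = in line with the peg (points to -x of peg), 1.57 = hanging straight down (locked). It swings down in the peg's own vertical plane and is stiff enough to stay where it is left; about 2 N at its end moves it.
- nose_tip (a point): The free end of the drop nose.
- drying_hanger: An equal hanger, already drying on the other peg; origin = centre of its eye. Leave it alone.
- fixer_bottle: Bystander: brown glass bottle, 62 mm dia x 115 mm, left of the tank; origin at its underside's centre.
- wetting_bottle: Bystander: smaller brown glass bottle, 43 mm dia x 82 mm, left of the tank; origin at its underside's centre.

How it is judged:
By the outcome, as a careful person would: the job done as asked, in the order asked, and still so for the second after the job is handed in, with the robot touching nothing.
It also fails if it takes over 51 s, if anything falls off the work surface, if the arm or the gripper's body presses on something with over 40 N, if the wrist force passes 120 N, or if a joint passes its speed limit or range.

## Working session

There is one attempt and no reset: what is moved stays moved. The work goes in short steps, Python scripts to look and compute and a tool call to move; the robot and the scene stay as the last step left them, time stands still between calls to the robot, and variables do not carry over. Pictures are saved under pics/ and viewed, about 8 in all and at most 12, crops included, and the job is handed in when it is done.

Besides the shell and the picture viewer there is one more tool, called after "Request:" in YAML: its name, and indented under it one key for each argument. jog_arm: Moves the arm, as the interface text tells. Its arguments: {"type":"object","properties":{"travel":{"type":"array","items":{"type":"array","items":{"type":"number"}}},"rot":{"type":"array","items":{"type":"array","items":{"type":"number"}}},"gripper":{"type":"number"},"force":{"type":"number"}},"required":["travel","rot"]}

```bash
mkdir -p pics
cat > h.py <<'E'
import numpy as np, cv2
from rig import manip
from scipy.spatial.transform import Rotation as R
def Tw():
    s=manip.sense(); T=np.eye(4); T[:3,:3]=R.from_rotvec(s["tool_rot"]).as_matrix(); T[:3,3]=s["eef_pos"]; return T
def snap(name,fn):
    T=Tw(); c=manip.read_camera(name)
    if "T" not in c: c["T"]=T@np.array(c["hand_eye"])
    c["T"]=np.array(c["T"])
    cv2.imwrite("pics/"+fn+".png",cv2.cvtColor(c["color"],cv2.COLOR_RGB2BGR))
    np.save("pics/"+fn+".npy",{k:v for k,v in c.items() if k!="hand_eye"},allow_pickle=True)
    return c
def load(fn): return np.load("pics/"+fn+".npy",allow_pickle=True).item()
def proj(c,P):
    p=np.linalg.inv(c["T"])@np.append(P,1); a=np.array([p[0],-p[1]])/-p[2]
    a=a*(1+c["k1"]*(a@a)); return np.array([c["fx"]*a[0]+c["cx"],c["fy"]*a[1]+c["cy"]])
def ray(c,u,v):
    d=np.array([(u-c["cx"])/c["fx"],(v-c["cy"])/c["fy"]]); a=d.copy()
    for _ in range(20): a=d/(1+c["k1"]*(a@a))
    return c["T"][:3,3],c["T"][:3,:3]@np.array([a[0],-a[1],-1])
def at(c,u,v,z=None,x=None,y=None):
    o,d=ray(c,u,v)
    i,val=[(i,q) for i,q in enumerate((x,y,z)) if q is not None][0]
    return o+d*(val-o[i])/d[i]
def tri(obs):
    A=np.zeros((3,3));b=np.zeros(3)
    for c,u,v in obs:
        o,d=ray(c,u,v); d=d/np.linalg.norm(d); M=np.eye(3)-np.outer(d,d); A+=M;b+=M@o
    X=np.linalg.solve(A,b); return X,[np.round(proj(c,X)-[u,v],1) for c,u,v in obs]
E
python3 - <<'E'
from h import *
np.set_printoptions(precision=3,suppress=True)
for n in("scene","side","wrist"):
    c=snap(n,n+"0"); print(n,c["fx"],c["k1"],c["T"])
a=[cv2.imread(f"pics/{n}0.png") for n in("scene","side","wrist")]
print(manip.sense())
E
```

```text
scene 383.7396835987328 -0.06953887345270668 [[   0.904    0.21    -0.372  164.115]
 [  -0.426    0.396   -0.813 -716.45 ]
 [  -0.024    0.894    0.448  509.555]
 [   0.       0.       0.       1.   ]]
side 464.6732424095011 -0.0034851067554600153 [[ -0.876   0.217  -0.432  14.506]
 [ -0.483  -0.423   0.767 809.578]
 [ -0.017   0.88    0.475 635.081]
 [  0.      0.      0.      1.   ]]
wrist 341.49014498871225 -0.015508069329255575 [[  1.      0.001   0.001 624.039]
 [ -0.001   0.949   0.315  80.844]
 [ -0.001  -0.315   0.949 372.138]
 [  0.      0.      0.      1.   ]]
{'clock': 0.15, 'joint_pos': array([ 0.105,  0.508, -0.238,  1.501,  0.126,  1.149, -0.155]), 'dq': array([-0.   , -0.002,  0.002, -0.002, -0.   ,  0.001,  0.   ]), 'joint_torque': array([ -0.001, -62.101,  -2.189, -24.984,   0.013,   0.009,   0.   ]), 'eef_pos': array([624.873,  -0.073, 404.022]), 'tool_rot': array([ 3.142,  0.   , -0.002]), 'ft_force': array([ 0.551,  0.392, -1.102]), 'wrist_torque': array([ 0.021, -0.023,  0.015]), 'grip_width': 85.24691724770858}
```

View pics/scene0.png

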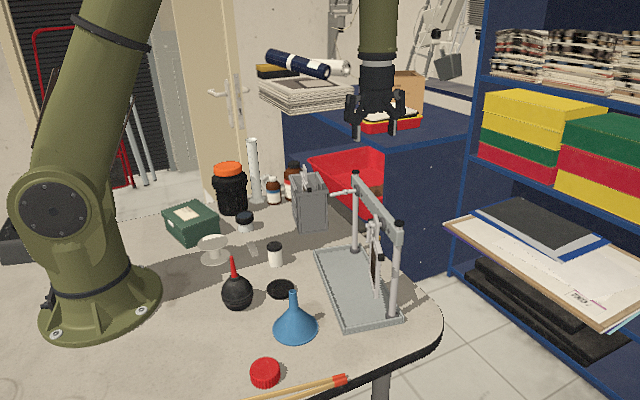

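View pics/side0.png

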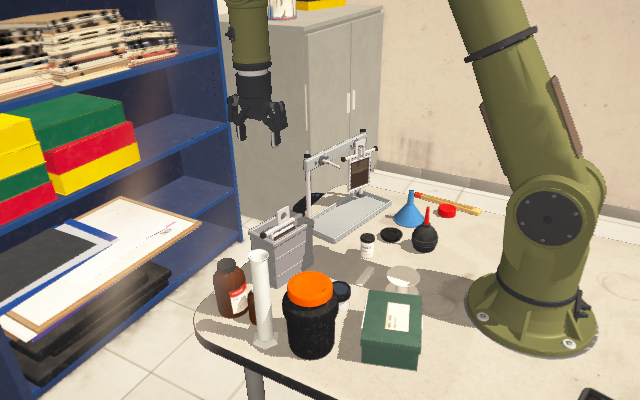

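View pics/wrist0.png

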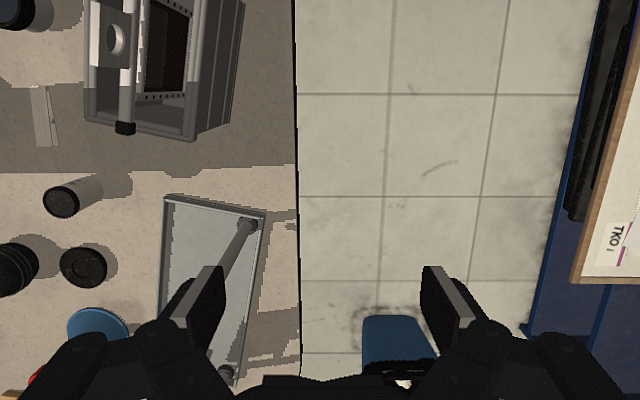

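```bash
cat > crop.py <<'E'
import cv2,numpy as np,sys
def crop(fn,x,y,w,h,s):
    a=cv2.imread(f"pics/{fn}.png")[y:y+h,x:x+w]; a=cv2.resize(a,None,fx=s,fy=s,interpolation=cv2.INTER_CUBIC)
    for u in range((x+19)//20*20,x+w,20): cv2.putText(a,str(u),((u-x)*s,8),0,.3,(0,0,255)); cv2.line(a,((u-x)*s,10),((u-x)*s,16),(0,0,255))
    for v in range((y+19)//20*20,y+h,20): cv2.putText(a,str(v),(0,(v-y)*s+3),0,.3,(0,0,255)); cv2.line(a,(20,(v-y)*s),(26,(v-y)*s),(0,0,255))
    return a
def join(out,*l):
    l=[crop(*q) for q in l]; H=max(q.shape[0] for q in l)
    cv2.imwrite("pics/"+out+".png",np.hstack([np.pad(q,((0,H-q.shape[0]),(0,0),(0,0))) for q in l]))
E
python3 -c "
from crop import *
join('c1',('scene0',286,158,90,150,4),('side0',248,128,110,150,4))"
```

```text
(no output)
```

View pics/c1.png

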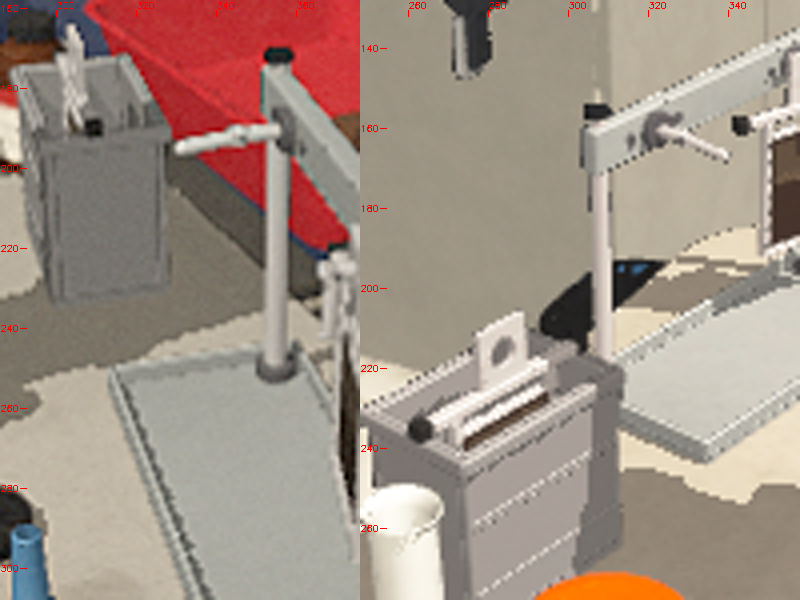

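```bash
cat > fit.py <<'E'
from h import *
from scipy.optimize import least_squares
def fit(obs,p0):
    # obs: (cam, local point, u, v, weight); p=(x,y,yaw)
    def W(p,l): c,s=np.cos(p[2]),np.sin(p[2]); return np.array([p[0]+c*l[0]-s*l[1],p[1]+s*l[0]+c*l[1],l[2]])
    def f(p): return np.concatenate([(proj(c,W(p,l))-[u,v]) for c,l,u,v in obs])
    r=least_squares(f,p0,loss='soft_l1',x_scale=[100,100,1]); 
    print(np.round(r.x,3)); print(np.round(f(r.x).reshape(-1,2),1).tolist()); return r.x
E
python3 - <<'E'
from fit import *
s,d,w=load("scene0"),load("side0"),load("wrist0")
print("nose tip",tri([(s,330.5,195.5),(d,339.5,167.3)]))
print("boss",tri([(s,355.5,189.5),(d,322,160)]))
print("rail near end", at(w,125,127,z=122), at(d,263,235,z=122))
print("tab far/near top", at(d,278,209.8,z=160), at(d,289,206,z=160))
print("eye",at(d,283.8,215.5,z=143),at(w,113,40,z=143),tri([(d,283.8,215.5),(w,113,40)]))
# rack fit
fit([(s,(-57.5,127.5,16),313,252),(d,(-57.5,127.5,16),333,239),(s,(-57.5,-127.5,16),345,331),(d,(-57.5,-127.5,16),391,202),
     (w,(57.5,127.5,16),265,212),(w,(-57.5,127.5,16),165,196)],[600,0,0])
E
```

```text
nose tip (array([464.36045773, -98.78634412, 174.85101913]), [array([-0.1,  0.1]), array([-0.1, -0.1])])
boss (array([ 516.44186269, -107.52604504,  180.17940924]), [array([-0.1,  0.1]), array([-0.1, -0.1])])
rail near end [480.73319602  53.97866351 122.        ] [506.07500968 166.30975438 122.        ]
tab far/near top [497.28121984 119.88060936 160.        ] [485.51753894  95.70238866 160.        ]
eye [490.39426109 109.96771742 143.        ] [494.69544518 109.14617365 143.        ] (array([492.6474627 , 108.62565051, 141.14404139]), [array([-0.5,  0.2]), array([-1.4,  1.3])])
[ 4.7967e+02 -1.6824e+02 -1.9200e-01]
[[-1.0, -4.1], [-0.1, -0.5], [-0.3, -4.4], [-1.5, -2.8], [0.8, 2.7], [-2.9, -0.0]]
```

Request:
jog_arm:
  travel:
    - [-33, -27, 0]
    - [-33, -27, 0]
    - [-33, -27, 0]
    - [-33, -27, 0]
    - [0, 0, 0]
  rot:
    - [0, 0, 0]
    - [0, 0, 0]
    - [0, 0, 0]
    - [0, 0, 0]
    - [0, 0, -8.5]

```text
clock: 0.65
eef_pos: [488.4, 110.4, 401.3]
tool_rot: [3.133, 0.227, -0.008]
ft_force: [0.1, -1.1, 0.4]
grip_width: 85.0
```

Request:
jog_arm:
  travel:
    - [0, 0, 0]
    - [0, 0, 0]
    - [0, 0, 0]
    - [0, 0, 0]
    - [0, 0, 0]
  rot:
    - [0, 0, -8.5]
    - [0, 0, -8.5]
    - [0, 0, -8.5]
    - [0, 0, -8.5]
    - [0, 0, -8.5]

```text
clock: 1.15
eef_pos: [485.9, 112.4, 401.3]
tool_rot: [-2.832, -1.359, 0.01]
ft_force: [-0.1, 0.1, 0.0]
grip_width: 85.2
```

Request:
jog_arm:
  travel:
    - [0, 0, 0]
    - [0, 0, 0]
    - [0, 0, 0]
    - [0, 0, 0]
    - [0, 0, 0]
  rot:
    - [0, 0, -8.5]
    - [0, 0, -8.5]
    - [0, 0, -8.5]
    - [0, 0, -1]
    - [0, 0, 0]

```text
clock: 1.65
eef_pos: [485.4, 111.8, 400.4]
tool_rot: [-2.439, -1.975, 0.012]
ft_force: [0.2, -0.3, 0.5]
grip_width: 85.1
```

Run:
```python
from h import *
from crop import *
np.set_printoptions(precision=3,suppress=True)
T=Tw();print(T);c=snap("wrist","w1");print(c["T"]);print(proj(c,[492,109,143]),proj(c,[498,-105,180]),manip.sense()["joint_pos"])
```

```text
[[  0.208   0.978  -0.008 485.436]
 [  0.978  -0.208  -0.002 111.848]
 [ -0.004  -0.007  -1.    400.373]
 [  0.      0.      0.      1.   ]]
[[  0.209  -0.93   -0.302 405.089]
 [  0.978   0.197   0.068 128.391]
 [ -0.003  -0.309   0.951 369.185]
 [  0.      0.      0.      1.   ]]
[322.3   221.223] [  9.399 311.711] [ 0.156  0.354 -0.597  1.826  0.227  1.039  0.832]
```

View pics/w1.png

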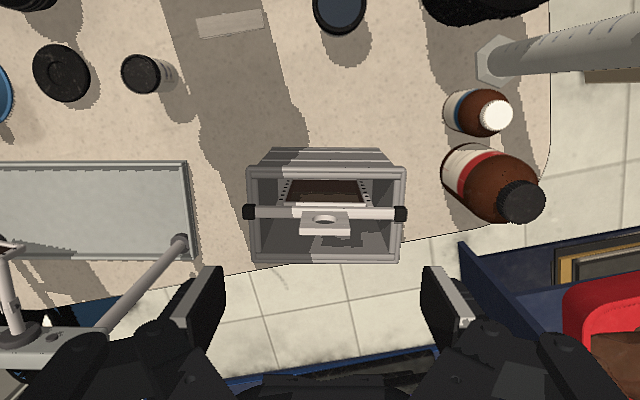

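Run:
```python
from fit import *
w=load("w1");d=load("side0")
for q in [(248,212,122),(400,214,122),(300,235.5,160),(350,236,160),(324,218.5,143),(303,187,0+118)]: print(q,at(w,q[0],q[1],z=q[2]).round(1))
p=fit([(w,(0,-66,121),248,212),(w,(0,66,121),400,214),(w,(0,-17,160),300,236),(w,(0,17,160),350,236),(w,(0,0,143),324.5,219),(d,(0,0,143),283.8,215.5)],[490,109,-.2])
T=Tw(); 
h=T[:3,:3].T@(np.r_[p[:2],143+8+155]-T[:3,3]); print("tool delta to grasp z+8",h)
y=np.array([-np.sin(p[2]),np.cos(p[2]),0]); print("yaw err deg", np.degrees(np.arctan2(*(T[:3,:3].T@y)[[1,0]])))
```

```text
(248, 212, 122) [480.7  52.8 122. ]
(400, 214, 122) [506.7 167.1 122. ]
(300, 235.5, 160) [492.4  93.8 160. ]
(350, 236, 160) [499.6 126.3 160. ]
(324, 218.5, 143) [490.2 110.6 143. ]
(303, 187, 118) [471.1  98.3 118. ]
[ 4.94575e+02  1.10190e+02 -2.22000e-01]
[[-8.6, 0.5], [9.8, 0.5], [-0.8, -2.5], [0.3, -1.9], [0.2, 5.2], [-1.7, -0.4]]
tool delta to grasp z+8 [ 0.66971969  9.96328571 94.29158957]
yaw err deg 0.6860870241825946
```

Request:
jog_arm:
  travel:
    - [0.5, 5, 0]
    - [0, 4, 20]
    - [0, 0, 20]
    - [0, 0, 20]
    - [0, 0, 10]
  rot:
    - [0, 0, 0.7]
    - [0, 0, 0]
    - [0, 0, 0]
    - [0, 0, 0]
    - [0, 0, 0]
  gripper: 70

```text
clock: 2.2
eef_pos: [496.3, 110.5, 330.0]
tool_rot: [2.468, 1.943, -0.005]
ft_force: [1.0, -0.6, 0.3]
grip_width: 60.0
```

Run:
```python
from fit import *
np.set_printoptions(precision=3,suppress=True)
p=[494.2,110.1,-.2235]
T=Tw(); print(T)
h=T[:3,:3].T@(np.r_[p[:2],143+8+155]-T[:3,3]); print("tool delta to grasp z+8",h)
y=np.array([-np.sin(p[2]),np.cos(p[2]),0]); print("yaw err deg", np.degrees(np.arctan2(*(T[:3,:3].T@y)[[1,0]])),manip.sense()["dq"])
```

```text
[[  0.235   0.972  -0.002 496.321]
 [  0.972  -0.235  -0.002 110.472]
 [ -0.003  -0.002  -1.    330.005]
 [  0.      0.      0.      1.   ]]
tool delta to grasp z+8 [-0.798 -1.938 24.01 ]
yaw err deg -0.7841483057974467 [-0.064  0.114  0.065  0.113  0.107 -0.234 -0.116]
```

Request:
jog_arm:
  travel:
    - [0, 0, 0]
    - [0, -2, 12]
    - [0, 0, 10]
    - [0, 0, 0]
    - [0, 0, 0]
  rot:
    - [0, 0, -0.4]
    - [0, 0, 0]
    - [0, 0, 0]
    - [0, 0, 0]
    - [0, 0, 0]

```text
clock: 2.7
eef_pos: [495.6, 111.4, 308.4]
tool_rot: [2.464, 1.947, -0.003]
ft_force: [-0.0, -0.3, -0.3]
grip_width: 59.6
```

Run:
```python
from fit import *
np.set_printoptions(precision=3,suppress=True)
p=[494.2,110.1,-.2235]
T=Tw(); print(T)
h=T[:3,:3].T@(np.r_[p[:2],143+8+155]-T[:3,3]); print("tool delta to grasp z+8",h)
y=np.array([-np.sin(p[2]),np.cos(p[2]),0]); print("yaw err deg", np.degrees(np.arctan2(*(T[:3,:3].T@y)[[1,0]])))
c=snap("wrist","w2"); join=__import__("crop").join; join("c2",("w2",200,150,240,200,3))
```

```text
[[  0.231   0.973  -0.001 495.609]
 [  0.973  -0.231  -0.002 111.414]
 [ -0.002  -0.     -1.    308.427]
 [  0.      0.      0.      1.   ]]
tool delta to grasp z+8 [-1.598 -1.067  2.432]
yaw err deg -0.5446777167009994
```

View pics/c2.png

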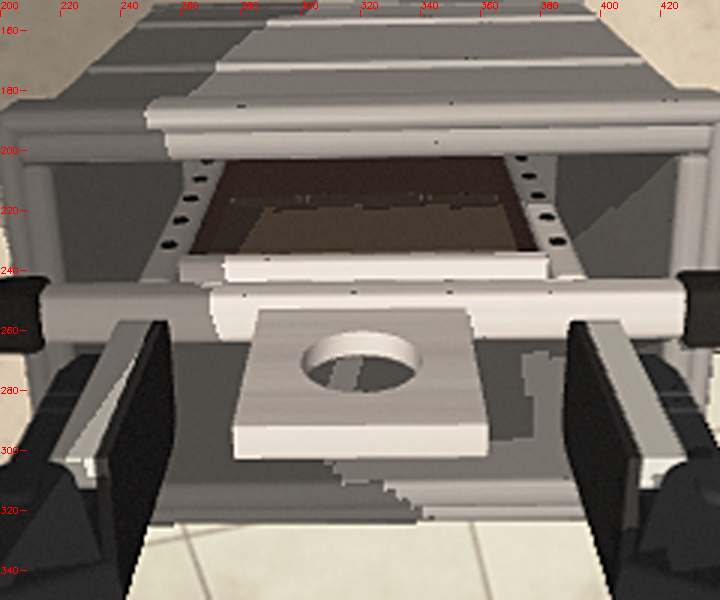

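Run:
```python
from fit import *
w=load("w2");T=Tw()
for q in [(320.3,270.3,143),(320,291.7,160),(320,301.5,160),(278.5,291.7,160),(362.5,291.7,160)]:
    X=at(w,*q[:2],z=q[2]); print(q,X.round(1),(T[:3,:3].T@(X-T[:3,3])).round(1))
```

```text
(320.3, 270.3, 143) [490.6 110.8 143. ] [ -1.3  -4.7 165.5]
(320, 291.7, 160) [490.4 110.9 160. ] [ -1.3  -4.9 148.5]
(320, 301.5, 160) [494.8 109.8 160. ] [ -1.3  -0.4 148.5]
(278.5, 291.7, 160) [486.6  94.9 160. ] [-17.7  -4.9 148.5]
(362.5, 291.7, 160) [494.3 127.3 160. ] [ 15.5  -4.9 148.4]
```

Request:
jog_arm:
  travel:
    - [0, 0, 2.5]
    - [0, 0, 0]
    - [0, 0, 0]
    - [0, 0, 0]
    - [0, 0, 0]
  rot:
    - [0, 0, 0]
    - [0, 0, 0]
    - [0, 0, 0]
    - [0, 0, 0]
    - [0, 0, 0]
  gripper: 30
  force: 40

```text
clock: 3.25
eef_pos: [495.9, 111.3, 307.0]
tool_rot: [2.463, 1.946, -0.001]
ft_force: [-0.6, 0.4, -1.4]
grip_width: 32.6
```

Request:
jog_arm:
  travel:
    - [0, 0, 0]
    - [0, 0, 0]
    - [0, 0, 0]
  rot:
    - [0, 0, 0]
    - [0, 0, 0]
    - [0, 0, 0]

```text
clock: 3.55
eef_pos: [495.9, 111.2, 306.9]
tool_rot: [2.464, 1.946, -0.001]
ft_force: [-0.2, -0.3, -0.2]
grip_width: 32.9
```

Request:
jog_arm:
  travel:
    - [0, 0, -10]
    - [0, 0, -20]
    - [0, 0, -25]
    - [0, 0, -25]
    - [0, 0, -25]
  rot:
    - [0, 0, 0]
    - [0, 0, 0]
    - [0, 0, 0]
    - [0, 0, 0]
    - [0, 0, 0]
  force: 60

```text
clock: 4.05
eef_pos: [494.7, 111.2, 414.6]
tool_rot: [-2.462, -1.948, 0.011]
ft_force: [0.2, -1.0, -1.5]
grip_width: 32.4
```

Request:
jog_arm:
  travel:
    - [0, 0, -15]
    - [0, 0, -10]
    - [0, 0, -5]
    - [0, 0, 0]
  rot:
    - [0, 0, 0]
    - [0, 0, 0]
    - [0, 0, 0]
    - [0, 0, 0]

```text
clock: 4.45
eef_pos: [494.5, 112.1, 451.1]
tool_rot: [2.462, 1.949, -0.002]
ft_force: [0.4, 0.2, -0.8]
grip_width: 32.3
```

Run:
```python
from h import *
from crop import join
np.set_printoptions(precision=3,suppress=True)
print(Tw()); snap("side","s3");snap("scene","sc3");snap("wrist","w3")
join("c3",("side0",302,140,60,60,4),("side0",302,140,2,60,4))
join("c3",("side"+"0",300,140,2,2,1),("s3",240,90,90,150,4),("w3",0,200,400,200,1))
```

```text
[[  0.229   0.973  -0.    494.51 ]
 [  0.973  -0.229  -0.002 112.07 ]
 [ -0.002   0.     -1.    451.142]
 [  0.      0.      0.      1.   ]]
```

View pics/c3.png

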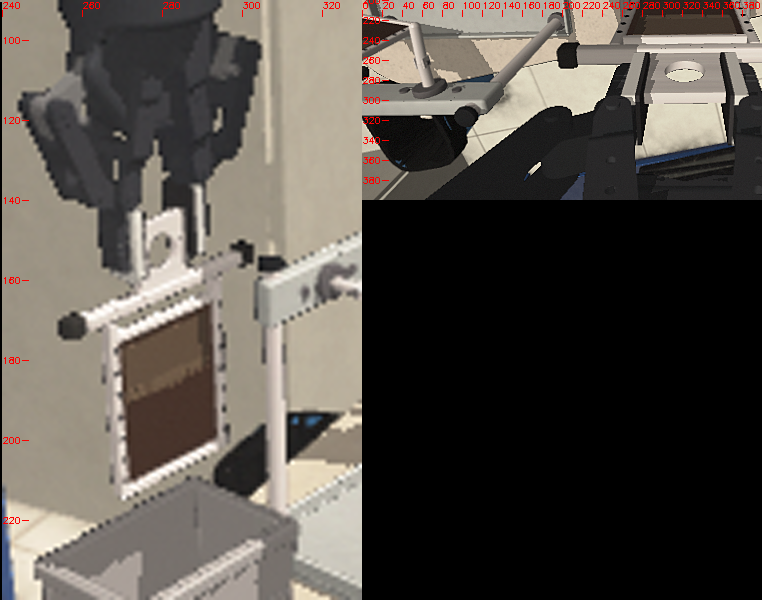

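Request:
jog_arm:
  travel:
    - [0, -25, 0]
    - [0, -35, 0]
    - [-20, 0, 0]
    - [-35, 8, 0]
    - [-35, 8, 0]
  rot:
    - [0, 0, 0]
    - [0, 0, 0]
    - [0, 0, 0]
    - [0, 0, 0]
    - [0, 0, 0]

```text
clock: 5.1
eef_pos: [428.0, 37.1, 445.9]
tool_rot: [-2.448, -1.959, 0.011]
ft_force: [0.4, 0.1, -1.8]
grip_width: 32.4
```

Request:
jog_arm:
  travel:
    - [-35, 8, 0]
    - [-35, 8, 0]
    - [-25, 5, 0]
    - [-10, 0, 0]
    - [0, 0, 0]
  rot:
    - [0, 0, 0]
    - [0, 0, 0]
    - [0, 0, 0]
    - [0, 0, 0]
    - [0, 0, -3]

```text
clock: 5.6
eef_pos: [423.4, -78.6, 442.2]
tool_rot: [-2.398, -2.012, 0.02]
ft_force: [0.1, 0.5, -1.6]
grip_width: 32.1
```

Run:
```python
from h import *
from crop import join
np.set_printoptions(precision=3,suppress=True)
print(Tw()); snap("wrist","w4"); w=load("w1"); s=load("sc3")
for n,q in dict(jar=(140,72),disc=(60,70)).items(): print(n,at(w,*q,z=30).round())
for n,q in dict(jar=(275,243),funneltop=(293,292),bulb=(233,262),jarbase=(275,264),funnelbase=(296,337)).items(): print(n,at(s,*q,z=0).round(),at(s,*q,z=50).round(),at(s,*q,z=90).round())
```

```text
[[  0.173   0.985  -0.017 423.427]
 [  0.985  -0.173   0.001 -78.618]
 [ -0.002  -0.017  -1.    442.249]
 [  0.      0.      0.      1.   ]]
jar [353. -37.  30.]
disc [ 335. -110.   30.]
jar [385.  51.   0.] [363. -24.  50.] [346. -84.  90.]
funneltop [ 358. -138.    0.] [ 339. -195.   50.] [ 324. -240.   90.]
bulb [273.  20.   0.] [263. -53.  50.] [ 254. -110.   90.]
jarbase [357. -31.   0.] [338. -98.  50.] [ 323. -152.   90.]
funnelbase [ 319. -252.    0.] [ 304. -298.   50.] [ 292. -334.   90.]
```

View pics/w4.png

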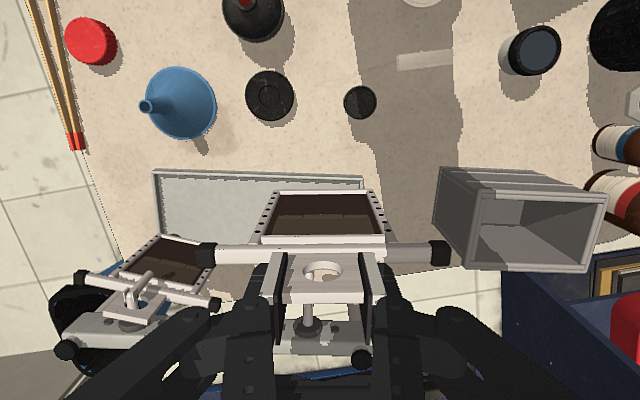

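```bash
python3 - <<'E'
from h import *
np.set_printoptions(precision=2,suppress=True)
w=load("w4")
a=at(w,64,350,z=206);b=at(w,361,359,z=206);d=b-a
yaw=np.arctan2(-d[0],d[1]);print(a,b,np.linalg.norm(d),yaw)
y=d/np.linalg.norm(d); x=np.array([y[1],-y[0],0]); m=(a+b)/2; pb=m+70*y; print("pt on peg line (rail)",pb)
for q in [(309,328),(309,318),(308.5,306)]:
    X=at(w,*q,z=180); print(q,X,(X-m)@y,(X-m)@x)
s,dd=load("scene0"),load("side0")
for o in [((330.5,195.5),(339.5,167.3)),((355.5,189.5),(322,160))]:
    X,_=tri([(s,*o[0]),(dd,*o[1])]); print(X,(X-m)@y,(X-m)@x)
T=Tw(); e=T@[-.6,-2.6,164,1]; print("eye",e[:3],(e[:3]-m)@y,(e[:3]-m)@x, proj(w,e[:3]))
E
python3 -c "
from crop import join
join('c5',('w4',260,230,110,140,4),('side0',312,150,36,26,8))"
```

```text
[ 487.52 -286.24  206.  ] [532.59 -69.69 206.  ] 221.1957833561122 -0.20520234975077742
pt on peg line (rail) [ 524.32 -109.43  206.  ]
(309, 328) [ 518.64 -107.39  180.  ] 70.8405922362211 -5.975936656233362
(309, 318) [ 509.26 -105.61  180.  ] 70.67049416993187 -15.522329118891037
(308.5, 306) [ 498.2  -103.92  180.  ] 70.07605158160801 -26.694919199205934
[464.36 -98.79 174.85] 68.20645829666552 -60.87333363023846
[ 516.44 -107.53  180.18] 70.26249975389821 -8.103760881087094
eye [418.07 -78.04 278.26] 79.08164714990615 -110.4156588158072 [323.23 275.96]
```

View pics/c5.png

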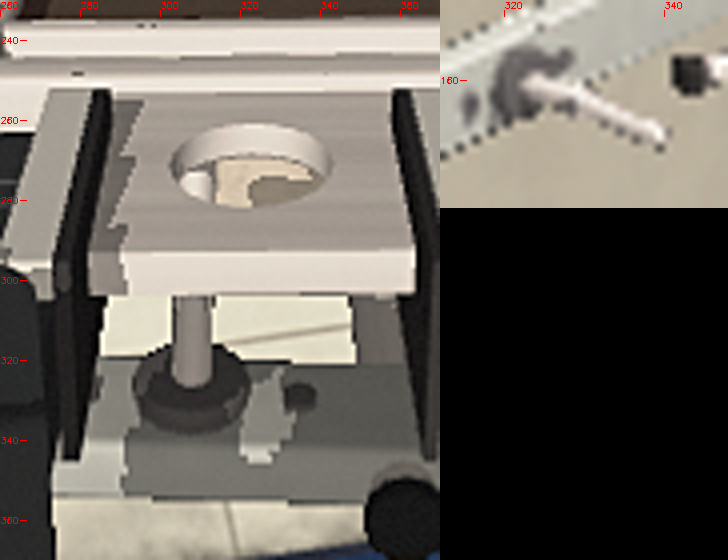

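Run:
```python
from h import *
np.set_printoptions(precision=2,suppress=True)
w=load("w4")
b=at(w,307.7,326,z=180)
for z in (180,175):
  t=at(w,308.5,273,z=z);print(b,t,np.linalg.norm((b-t)[:2]),np.arctan2((b-t)[1],(b-t)[0]))
T=w["T"]; Tt=Tw()
# eye centre from picture: front rim of hole
X=at(w,322.5,275.5,z=278.5); print(X, Tt[:3,:3].T@(X-Tt[:3,3])); print(Tt)
```

```text
[ 516.57 -108.07  180.  ] [469.38 -98.44 180.  ] 48.16064209659164 -0.20117105768701726
[ 516.57 -108.07  180.  ] [472.12 -99.17 175.  ] 45.32971941562559 -0.1975544018785813
[417.66 -78.3  278.5 ] [ -0.92  -2.97 163.77]
[[  0.17   0.99  -0.02 423.51]
 [  0.99  -0.17   0.   -78.02]
 [ -0.    -0.02  -1.   442.2 ]
 [  0.     0.     0.     1.  ]]
```

Request:
jog_arm:
  travel:
    - [-5, 0, 0]
    - [-5, 0, 10]
    - [0, 0, 20]
    - [0, 0, 20]
    - [0, 0, 15]
  rot:
    - [-1, 0, 1]
    - [0, 0, 0]
    - [0, 0, 0]
    - [0, 0, 0]
    - [0, 0, 0]

```text
clock: 6.15
eef_pos: [421.9, -86.2, 374.5]
tool_rot: [2.417, 1.999, 0.004]
ft_force: [-0.1, -0.2, -1.2]
grip_width: 32.1
```

Request:
jog_arm:
  travel:
    - [0, 0, 10]
    - [0, 0, 5]
    - [0, 0, 0]
    - [0, 0, 0]
  rot:
    - [0, 0, 0]
    - [0, 0, 0]
    - [0, 0, 0]
    - [0, 0, 0]

```text
clock: 6.55
eef_pos: [420.7, -85.1, 355.5]
tool_rot: [2.42, 2.003, 0.0]
ft_force: [0.8, -0.3, -1.0]
grip_width: 32.0
```

```bash
cat > st.py <<'E'
from h import *
np.set_printoptions(precision=3,suppress=True)
H=np.array([497.4,-103.9,180]);yaw=-.19
B=np.array([[np.cos(yaw),np.sin(yaw),0],[-np.sin(yaw),np.cos(yaw),0],[0,0,1]])
def st(tool=(-.6,-2.7,164)):
    T=Tw(); e=(T@[*tool,1])[:3]; s=manip.sense()
    print("eye in peg frame",B@(e-H),"R in peg",(B@T[:3,:3]).tolist(),"tcp",T[:3,3],"F",s["ft_force"],"w",s["grip_width"],"t",s["clock"])
E
python3 - <<'E'
from st import *
st()
E
```

```text
eye in peg frame [-81.518   3.384  11.46 ] R in peg [[-0.002056100086628005, 0.9999978066199782, 0.00039900835327347434], [0.999997873945586, 0.0020561624249384397, -0.00015588582283908062], [-0.00015670590690546868, 0.00039868698810616025, -0.9999999082459677]] tcp [420.693 -85.059 355.461] F [ 0.79  -0.304 -0.955] w 31.991769489878926 t 6.55
```

Request:
jog_arm:
  travel:
    - [-3.5, 0, 7]
    - [0, 0, 6]
    - [0, 0, 0]
    - [0, 0, 0]
  rot:
    - [0, 0, 0]
    - [0, 0, 0]
    - [0, 0, 0]
    - [0, 0, 0]

```text
clock: 6.95
eef_pos: [420.4, -88.9, 342.3]
tool_rot: [2.419, 2.001, 0.002]
ft_force: [0.2, -0.7, -1.4]
grip_width: 32.1
```

Run:
```python
from st import *
from crop import join
st(); snap("wrist","w6");snap("side","s6");snap("scene","sc6")
join('c6',('w6',260,230,110,140,3),('s6',310,130,55,70,4),('sc6',305,170,60,60,4))
```

```text
eye in peg frame [-80.689  -0.464  -1.659] R in peg [[-0.001532848596559049, 0.9999944141817327, 0.0029701818989353607], [0.9999987348446652, 0.0015341042339580486, -0.0004205154787215778], [-0.0004250696984253173, 0.002969533554632497, -0.9999955005829874]] tcp [420.374 -88.874 342.348] F [ 0.219 -0.654 -1.445] w 32.13896194389986 t 6.95
```

View pics/c6.png

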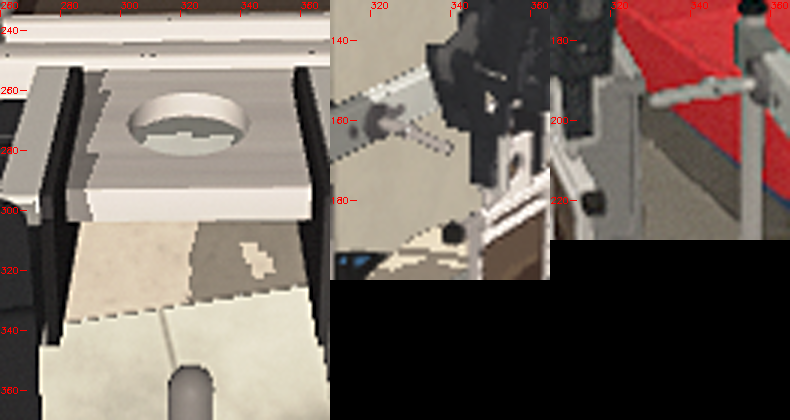

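Run:
```python
from st import *
w,s,d=load("w6"),load("sc6"),load("s6")
P=lambda l:H+B.T@np.array(l)
T=Tw();e=(T@[-.6,-2.7,164,1])[:3]
print("eye",proj(w,e),proj(d,e),proj(s,e))
for a in(0,.1,.2):
    t=P([-34*np.cos(a),0,-34*np.sin(a)]); print(a,proj(w,t),proj(d,t),proj(s,t))
for x in (0,20): print(x,proj(d,P([x,0,0])),proj(s,P([x,0,0])))
X=at(w,323.3,354,z=178); print("tip in peg",B@(X-H))
```

```text
eye [322.075 276.22 ] [355.345 171.006] [307.038 196.901]
0 [322.84  362.615] [339.295 165.437] [329.893 193.098]
0.1 [322.83  357.597] [339.23  166.722] [330.001 194.624]
0.2 [322.821 353.359] [339.053 167.953] [330.271 196.107]
0 [328.126 161.912] [346.235 190.932]
20 [321.734 159.895] [355.697 189.679]
tip in peg [-37.335   0.222  -2.   ]
```

Request:
jog_arm:
  travel:
    - [0.5, 5, 2.5]
    - [0, 10, 0]
    - [0, 10, 0]
    - [0, 5, 0]
    - [0, 0, 0]
  rot:
    - [0, 0, 0]
    - [0, 0, 0]
    - [0, 0, 0]
    - [0, 0, 0]
    - [0, 0, 0]

```text
clock: 7.6
eef_pos: [453.6, -94.5, 340.3]
tool_rot: [2.417, 2.0, 0.005]
ft_force: [0.1, 1.1, -0.7]
grip_width: 32.4
```

Run:
```python
from st import *
st()
```

```text
eye in peg frame [-46.693   0.336  -3.689] R in peg [[-0.001476982507066516, 0.9999857424835872, 0.005131603279932524], [0.999998879062161, 0.0014782241517041646, -0.0002381759406259038], [-0.0002457582047338813, 0.005131245746026325, -0.9999868048729436]] tcp [453.557 -94.472 340.322] F [ 0.099  1.125 -0.675] w 32.44707980177361 t 7.6
```

Request:
jog_arm:
  travel:
    - [0, 6, 0]
    - [0, 6, 0]
    - [0, 6, 0]
    - [0, 4, 0]
    - [0, 0, 0]
  rot:
    - [0, 0, 0]
    - [0, 0, 0]
    - [0, 0, 0]
    - [0, 0, 0]
    - [0, 0, 0]

```text
clock: 8.1
eef_pos: [477.1, -99.0, 340.2]
tool_rot: [2.418, 2.0, 0.004]
ft_force: [-0.8, 0.3, -1.3]
grip_width: 32.1
```

Run:
```python
from st import *
from crop import join
st(); snap("wrist","w7");snap("side","s7");snap("scene","sc7")
join('c7',('w7',250,220,130,140,3),('s7',300,130,60,70,4),('sc7',310,160,40,70,4))
```

```text
eye in peg frame [-22.809   0.364  -3.797] R in peg [[-0.0014756057051636966, 0.9999887098664418, 0.0045169378401085526], [0.999998893822882, 0.0014764349548275464, -0.00018025769362345446], [-0.0001869246234059382, 0.004516666854294162, -0.9999897823376557]] tcp [477.113 -98.983 340.213] F [-0.784  0.252 -1.323] w 32.13031470741734 t 8.1
```

View pics/c7.png

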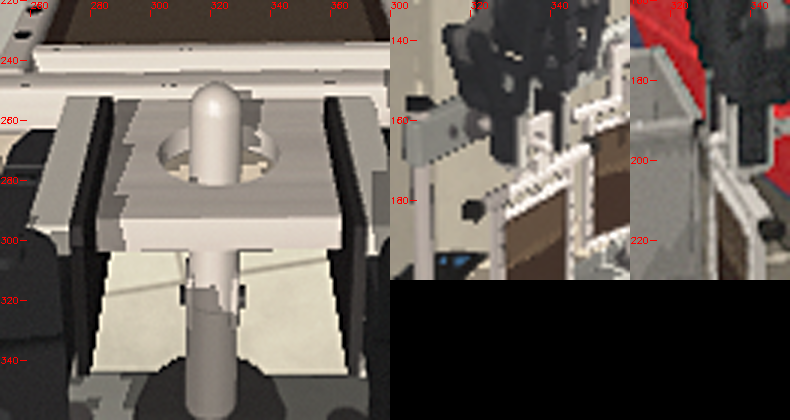

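Run:
```python
from st import *
w=load("w7")
for v in (316,342,352): print(v,B@(at(w,320.5,v,z=180)-H))
for x in(0,20): print(proj(w,H+B.T@np.array([x,0,0])),proj(w,H+B.T@np.array([x,0,4])))
X=at(w,320.5,248,z=180-3);print(B@(X-H))
```

```text
316 [-4.571 -0.252  0.   ]
342 [ 9.806 -0.272  0.   ]
352 [15.581 -0.28   0.   ]
[321.071 324.443] [321.041 330.445]
[321.107 359.488] [321.079 366.065]
[-36.85   -0.222  -3.   ]
```

Request:
jog_arm:
  travel:
    - [0, 6, -1]
    - [0, 6, 0]
    - [0, 6, 0]
    - [0, 3, 0]
    - [0, 0, 0]
  rot:
    - [0, 0, 0]
    - [0, 0, 0]
    - [0, 0, 0]
    - [0, 0, 0]
    - [0, 0, 0]

```text
clock: 8.75
eef_pos: [498.7, -103.2, 341.5]
tool_rot: [2.418, 2.0, 0.004]
ft_force: [0.3, 0.4, -1.9]
grip_width: 32.6
```

Run:
```python
from st import *
st()
```

```text
eye in peg frame [-0.887  0.262 -2.461] R in peg [[-0.001405886571753683, 0.9999900173005473, 0.004241318450524266], [0.9999988366014292, 0.0014083838820975162, -0.0005858759501926566], [-0.0005918435061136903, 0.0042404898410493535, -0.999990833941578]] tcp [ 498.678 -103.166  341.549] F [ 0.267  0.437 -1.904] w 32.572225190349776 t 8.75
```

Request:
jog_arm:
  travel:
    - [0, 4, 0]
    - [0, 4, 0]
    - [0, 2, 0]
    - [0, 0, 0]
    - [0, 0, 0]
  rot:
    - [0, 0, 0]
    - [0, 0, 0]
    - [0, 0, 0]
    - [0, 0, 0]
    - [0, 0, 0]

```text
clock: 9.25
eef_pos: [509.2, -105.1, 341.3]
tool_rot: [2.418, 2.001, 0.003]
ft_force: [0.2, -0.6, -1.3]
grip_width: 32.4
```

Run:
```python
from st import *
st()
```

```text
eye in peg frame [ 9.673  0.306 -2.704] R in peg [[-0.0014974643267415674, 0.9999932872795569, 0.00334409874481072], [0.9999987148395327, 0.001499370686750842, -0.0005676326507752819], [-0.0005726428840475526, 0.0033432444374619855, -0.9999942473818328]] tcp [ 509.2   -105.148  341.304] F [ 0.183 -0.562 -1.296] w 32.44163312200766 t 9.25
```

Request:
jog_arm:
  travel:
    - [0, 0, 1]
    - [0, 0, 0.5]
    - [0, 0, 0]
  rot:
    - [0, 0, 0]
    - [0, 0, 0]
    - [0, 0, 0]

```text
clock: 9.55
eef_pos: [508.9, -105.1, 339.7]
tool_rot: [2.418, 2.001, 0.002]
ft_force: [0.3, -0.3, -1.3]
grip_width: 32.6
```

Request:
jog_arm:
  travel:
    - [0, 0, 0.7]
    - [0, 0, 0]
  rot:
    - [0, 0, 0]
    - [0, 0, 0]

```text
clock: 9.75
eef_pos: [508.9, -105.1, 339.0]
tool_rot: [2.418, 2.001, 0.002]
ft_force: [0.2, 0.2, -1.2]
grip_width: 32.2
```

Request:
jog_arm:
  travel:
    - [0, 0, 0.7]
    - [0, 0, 0]
  rot:
    - [0, 0, 0]
    - [0, 0, 0]

```text
clock: 9.95
eef_pos: [508.9, -105.1, 338.8]
tool_rot: [2.418, 2.0, 0.003]
ft_force: [-0.9, 0.2, -0.4]
grip_width: 31.9
```

Request:
jog_arm:
  travel:
    - [0, 0, 0.7]
    - [0, 0, 0]
  rot:
    - [0, 0, 0]
    - [0, 0, 0]

```text
clock: 10.15
eef_pos: [508.8, -105.0, 338.8]
tool_rot: [2.417, 2.0, 0.003]
ft_force: [-1.1, 0.9, 1.1]
grip_width: 32.5
```

Request:
jog_arm:
  travel:
    - [0, 0, 0]
    - [0, 0, 0]
    - [0, 0, 0]
    - [0, 0, 0]
  rot:
    - [0, 0, 0]
    - [0, 0, 0]
    - [0, 0, 0]
    - [0, 0, 0]
  gripper: 48

```text
clock: 10.55
eef_pos: [509.0, -105.0, 338.5]
tool_rot: [2.417, 2.0, 0.003]
ft_force: [-1.1, 0.0, 0.1]
grip_width: 40.9
```

Run:
```python
from st import *
st(); snap("wrist","w8")
w=load("w8"); g=cv2.cvtColor(w["color"],cv2.COLOR_RGB2GRAY)
print(g[285,255:390:3]); print(g[300,255:390:3]); print(g[240:370:3,320])
```

```text
eye in peg frame [ 9.64   0.311 -5.494] R in peg [[-0.0014249228933869852, 0.9999879251522701, 0.004703099446720754], [0.9999983542270202, 0.0014301878459716273, -0.0011162911699443008], [-0.0011230040065654974, 0.004701501077643024, -0.9999883173065665]] tcp [ 508.967 -105.007  338.517] F [-1.094  0.044  0.109] w 40.92435750789401 t 10.55
[153 153 156  17  33  15  21  19  45 153 150 150 151 150 152 148 148 148
 147 149 147 149 151 147 150 149 150 149 149 150 148 149 148 149 150 147
 131   0  27  21  22  24  35 102 102]
[139 228  44  65  20  17  20  17  81 218 217 216 214 215 215 215 216 214
 213 215 212 211 212 211 213 213 212 214 214 213 211 212 212 211 210 210
 211  70  21  17  17  15  38  45 141]
[217 219 219 218 218 218 219 216 211 212 213 213 213 212 159 150 149 150
 221 216 212 219  67  67  70 101  95  90  83 138 177 195 106 116 115 113
 113 113 108 205 175 108  45  50]
```

Request:
jog_arm:
  travel:
    - [0, 0, -5]
    - [0, 0, -10]
    - [0, 0, -15]
    - [0, 0, -20]
    - [0, 0, -15]
  rot:
    - [0, 0, 0]
    - [0, 0, 0]
    - [0, 0, 0]
    - [0, 0, 0]
    - [0, 0, 0]

```text
clock: 11.1
eef_pos: [508.5, -104.8, 406.3]
tool_rot: [2.419, 2.002, 0.001]
ft_force: [0.1, -0.1, -0.7]
grip_width: 41.2
```

Run:
```python
from st import *
from crop import join
st(); snap("wrist","w9");snap("side","s9");snap("scene","sc9")
join('c9',('w9',255,150,130,200,3),('s9',305,130,50,100,4),('sc9',335,160,50,100,4))
```

```text
eye in peg frame [ 8.712  0.529 62.278] R in peg [[-0.0021619388750922105, 0.9999957575929764, 0.0019521312328785179], [0.999997573779322, 0.002162759225461341, -0.00041822004137725277], [-0.000422440256950831, 0.0019512223304115576, -0.999998007135838]] tcp [ 508.518 -104.812  406.283] F [ 0.111 -0.063 -0.673] w 41.1675237175474 t 11.1
```

View pics/c9.png

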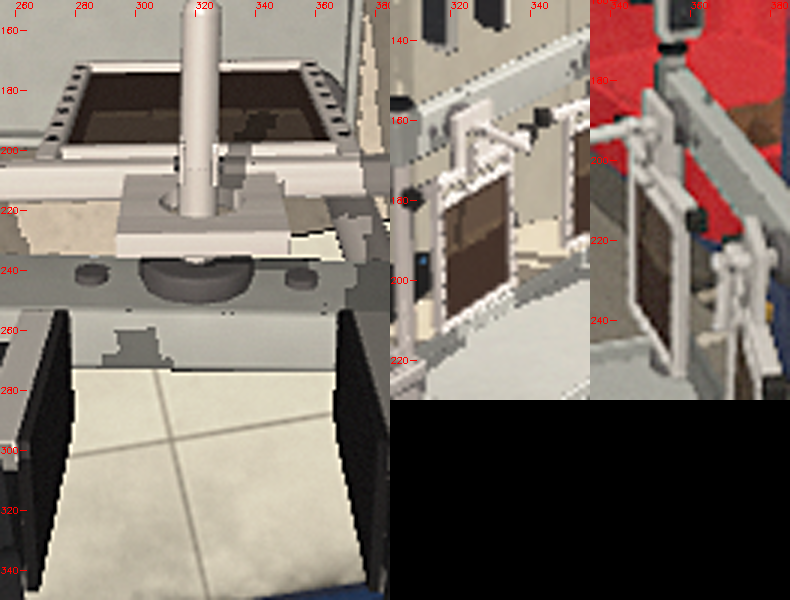

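Run:
```python
from st import *
w=load("w9")
f=lambda u,v,z: B@(at(w,u,v,z=z)-H)
for n,q in dict(hinge=(321,203,182),hinge2=(321,208,182),tabfront=(320,227.5,192.5),tabback=(320,236,192.5),boss=(320,238,190),tip=(321,150,176)).items(): print(n,f(*q))
```

```text
hinge [-4.561 -0.08   2.   ]
hinge2 [-1.397 -0.081  2.   ]
tabfront [ 6.779 -0.62  12.5  ]
tabback [12.141 -0.626 12.5  ]
boss [14.573 -0.645 10.   ]
tip [-35.219  -0.098  -4.   ]
```

Request:
jog_arm:
  travel:
    - [0, -12, 0]
    - [0, -15, 0]
    - [0, -15, 0]
    - [-1, -5, 0]
    - [0, 0, 0]
  rot:
    - [0, 0, 0]
    - [0, 0, 0]
    - [0, 0, 0]
    - [0, 0, 0]
    - [0, 0, 0]
  gripper: 0
  force: 20

```text
clock: 11.75
eef_pos: [457.1, -96.4, 402.4]
tool_rot: [-2.419, -2.002, 0.004]
ft_force: [0.7, -0.5, 0.3]
grip_width: 0.3
```

Request:
jog_arm:
  travel:
    - [0, 0, 0]
    - [0, 0, 10]
    - [0, 0, 15]
    - [0, 0, 10]
    - [0, 0, 0]
  rot:
    - [0, 0, 0]
    - [0, 0, 0]
    - [0, 0, 0]
    - [0, 0, 0]
    - [0, 0, 0]

```text
clock: 12.25
eef_pos: [458.3, -96.8, 364.2]
tool_rot: [-2.419, -2.001, 0.003]
ft_force: [-0.1, -1.1, -0.0]
grip_width: 0.0
```

```bash
cat >> st.py <<'E'
def fp():
    print("finger tip centre in peg frame:"); st((0,0,173))
E
python3 - <<'E'
from st import *
fp()
E
```

```text
finger tip centre in peg frame:
eye in peg frame [-40.161  -0.409  11.193] R in peg [[-0.0016682393332762915, 0.9999952239480625, -0.002601741453618247], [0.9999986080104976, 0.001668153301288239, -3.5236784618686794e-05], [-3.0896512731021794e-05, -0.002601796615411534, -0.9999966148441592]] tcp [458.328 -96.795 364.193] F [-0.148 -1.113 -0.01 ] w 0.02436618129458807 t 12.25
```

Request:
jog_arm:
  travel:
    - [0, 4, 4]
    - [0, 0, 6]
    - [0, 0, 6]
    - [0, 0, 6]
    - [0, 0, 0]
  rot:
    - [0, 0, 0]
    - [0, 0, 0]
    - [0, 0, 0]
    - [0, 0, 0]
    - [0, 0, 0]

```text
clock: 12.75
eef_pos: [463.7, -97.7, 340.8]
tool_rot: [-2.42, -2.002, 0.0]
ft_force: [0.5, 0.4, 0.3]
grip_width: -0.0
```

Run:
```python
from st import *
fp()
```

```text
finger tip centre in peg frame:
eye in peg frame [-34.451  -0.166 -12.217] R in peg [[-0.0017046766302497571, 0.9999981003843497, -0.0009451482838905991], [0.9999984539101441, 0.0017050836113827246, 0.0004299618585274041], [0.00043157259861431694, -0.0009444138766742945, -0.9999994609136156]] tcp [463.684 -97.66  340.782] F [0.534 0.44  0.318] w -0.04034689732883952 t 12.75
```

Request:
jog_arm:
  travel:
    - [0, 0, 6]
    - [0, 2, 4]
    - [0, 3, 4]
    - [0, 3, 3]
    - [0, 0, 0]
  rot:
    - [0, 0, 0]
    - [0, 0, 0]
    - [0, 0, 0]
    - [0, 0, 0]
    - [0, 0, 0]

```text
clock: 13.25
eef_pos: [471.9, -99.2, 322.4]
tool_rot: [-2.419, -2.002, 0.001]
ft_force: [-0.3, -0.6, 0.0]
grip_width: -0.1
```

Run:
```python
from st import *
fp(); snap("side","s10"); snap("wrist","w10")
```

```text
finger tip centre in peg frame:
eye in peg frame [-26.223  -0.179 -30.635] R in peg [[-0.0017216439406377263, 0.9999973099012232, -0.0015543913468089253], [0.9999985031434201, 0.0017219095032259093, 0.00016952457701619944], [0.0001722006422101444, -0.001554097159147201, -0.9999987775637325]] tcp [471.874 -99.203 322.364] F [-0.295 -0.607  0.018] w -0.09894754557925917 t 13.25
```

Request:
jog_arm:
  travel:
    - [0, 3, 0]
    - [0, 3, 0]
    - [0, 2, 0]
    - [0, 0, 0]
  rot:
    - [0, 0, 0]
    - [0, 0, 0]
    - [0, 0, 0]
    - [0, 0, 0]

```text
clock: 13.75
eef_pos: [479.3, -100.7, 322.3]
tool_rot: [-2.418, -2.001, 0.004]
ft_force: [-1.8, 0.6, -0.5]
grip_width: 0.0
```

Run:
```python
from st import *
fp()
```

```text
finger tip centre in peg frame:
eye in peg frame [-19.076  -0.355 -30.667] R in peg [[-0.0016203919377261356, 0.9999906331589024, -0.004013467880250416], [0.9999986563137084, 0.001619381903692129, -0.0002548980729633783], [-0.0002483963481173055, -0.004013875522191015, -0.9999919135185777]] tcp [ 479.29  -100.733  322.332] F [-1.839  0.592 -0.528] w 0.04164121934524832 t 13.75
```

Request:
jog_arm:
  travel:
    - [0, 1, 0]
    - [0, 0, 0]
  rot:
    - [0, 0, 0]
    - [0, 0, 0]

```text
clock: 13.95
eef_pos: [480.3, -100.9, 322.3]
tool_rot: [-2.418, -2.001, 0.005]
ft_force: [-0.4, -1.8, -1.3]
grip_width: 0.1
```

Request:
jog_arm:
  travel:
    - [0, 1, 0]
    - [0, 0, 0]
  rot:
    - [0, 0, 0]
    - [0, 0, 0]

```text
clock: 14.15
eef_pos: [481.2, -101.1, 322.3]
tool_rot: [-2.418, -2.001, 0.005]
ft_force: [-1.6, -0.1, -1.1]
grip_width: 0.3
```

Request:
jog_arm:
  travel:
    - [0, 1, 0]
    - [0, 0, 0]
  rot:
    - [0, 0, 0]
    - [0, 0, 0]

```text
clock: 14.35
eef_pos: [481.6, -101.2, 322.2]
tool_rot: [-2.417, -2.0, 0.007]
ft_force: [-0.9, 0.6, 0.3]
grip_width: 0.4
```

Run:
```python
from st import *
fp()
```

```text
finger tip centre in peg frame:
eye in peg frame [-17.071  -0.437 -30.797] R in peg [[-0.0017035721982697595, 0.9999791907425892, -0.006222212111605434], [0.99999832897991, 0.0016994120517587578, -0.000673821984085951], [-0.0006632338600997736, -0.0062233496185626624, -0.9999804148283966]] tcp [ 481.633 -101.194  322.2  ] F [-0.929  0.597  0.335] w 0.411416751321274 t 14.35
```

Request:
jog_arm:
  travel:
    - [0, 1.5, 0]
    - [0, 0, 0]
  rot:
    - [0, 0, 0]
    - [0, 0, 0]

```text
clock: 14.55
eef_pos: [482.1, -101.2, 322.1]
tool_rot: [-2.415, -1.999, 0.011]
ft_force: [-1.7, 0.9, 0.2]
grip_width: -0.1
```

Request:
jog_arm:
  travel:
    - [0, 1.5, 0]
    - [0, 0, 0]
  rot:
    - [0, 0, 0]
    - [0, 0, 0]

```text
clock: 14.75
eef_pos: [482.6, -101.2, 322.1]
tool_rot: [-2.414, -1.998, 0.014]
ft_force: [-2.1, 1.0, 0.8]
grip_width: -0.0
```

Run:
```python
from st import *
fp()
```

```text
finger tip centre in peg frame:
eye in peg frame [-17.195  -0.414 -30.875] R in peg [[-0.0020554683526140347, 0.9999224918338775, -0.012279469637576887], [0.9999964284324697, 0.0020343336928889287, -0.0017333807227108535], [-0.0017082658327353152, -0.012282988689840409, -0.9999231020516975]] tcp [ 482.579 -101.166  322.112] F [-2.141  1.026  0.763] w -0.04342004403099015 t 14.75
```

Request:
jog_arm:
  travel:
    - [0, -5, 0]
    - [0, -10, 0]
    - [0, -10, 0]
    - [0, -10, -15]
    - [0, -5, -20]
  rot:
    - [0, 0, 0]
    - [0, 0, 0]
    - [0, 0, 0]
    - [0, 0, 0]
    - [0, 0, 0]

```text
clock: 15.25
eef_pos: [441.6, -93.3, 356.8]
tool_rot: [-2.414, -1.998, 0.011]
ft_force: [0.3, -0.0, -0.6]
grip_width: -0.3
```

Request:
jog_arm:
  travel:
    - [0, 0, -25]
    - [0, 0, -30]
    - [0, 0, -30]
    - [0, 0, -20]
    - [0, 0, 0]
  rot:
    - [0, 0, 0]
    - [0, 0, 0]
    - [0, 0, 0]
    - [0, 0, 0]
    - [0, 0, 0]

```text
clock: 15.75
eef_pos: [438.6, -92.1, 468.1]
tool_rot: [-2.418, -2.002, 0.008]
ft_force: [0.2, -0.0, -0.4]
grip_width: 0.2
```

Run:
```python
from st import *
fp()
for n,f in (("wrist","w11"),("side","s11"),("scene","sc11")): snap(n,f)
H2=H-B.T@np.array([2.5,0,0])
for nm,old in (("s11","s9"),("sc11","sc9"),("w11",None)):
    c=load(nm); g=cv2.cvtColor(c["color"],cv2.COLOR_RGB2GRAY)
    up=H2+B.T@np.array([-33.5,0,-5]); dn=H2+B.T@np.array([0,0,-34])
    a,b,h=proj(c,up),proj(c,dn),proj(c,H2); print(nm,"tip-up px",a,"tip-down px",b,"hinge",h)
    if old:
        o=cv2.cvtColor(load(old)["color"],cv2.COLOR_RGB2GRAY)
        D=cv2.absdiff(g,o); u0,v0=np.int_(np.minimum(np.minimum(a,b),h))-6; u1,v1=np.int_(np.maximum(np.maximum(a,b),h))+7
        print("origin",u0,v0); print(D[v0:v1,u0:u1])
```

```text
finger tip centre in peg frame:
eye in peg frame [-60.825   0.081 115.144] R in peg [[-0.002613873490434771, 0.9999830098008125, -0.005210352683280529], [0.9999941499976834, 0.0026023361145083718, -0.002219868725294013], [-0.002206271920325174, -0.005216124658718553, -0.9999839620752716]] tcp [438.643 -92.127 468.141] F [ 0.227 -0.048 -0.435] w 0.18370063740288106 t 15.75
s11 tip-up px [339.951 167.567] tip-down px [329.003 174.889] hinge [328.934 162.167]
origin 322 156
[[  0   0   0   0   0   1   0   0   0   0   0   0   0   1   1   1   1   1
    1   1   0   1   1   0]
 [  1   0   0   1   0   1   0   0   0   1   1   0   1   0   1   0   0   0
    0   0   1   0   0   0]
 [  2   0   1   1   0   1   0   0   0   0   0   1   1   1   1   0   0   0
    1   1   1   2   2   1]
 [ 74   1   0   0   1   1   0   0   0   1   1   1   0   1   0   0   1   1
    0   2   1   2   1   0]
 [ 58   1   1   0   0   1   1   0   0   1   1   1   0   0   0   2   0   1
    0   1   0   1   1   1]
 [  0   0   0   1   0   1   0   1   8   5   0   1   0   0   0   0   1   0
    0   0   3   0   0   1]
 [  0   1   0   0 
[... 4890 characters left out ...]
17  20   3   3   4   2   1   1   3   1   2   3   6   1   1   2
    6   2   5   0   6   2   3   3  18  53  31   4]
 [ 15  17  10  17   1   3   2   2   5   4   2   3   4   4   6   1   4   1
    4   2   3   9   1   4   9   2   4   6   2   2]
 [ 18  18   0  13   5   3   2   6   1   3   1   1   3   2   3   1   2   3
    2   3   2   6   1   2   2   5   1  11  12   0]
 [ 16   8   8  23   2   5   3   1   6   2   1   1   5   0   1   2   4   2
    5   4   1   1   0   0   1   3   7  23  14   2]
 [ 17   5   1  10   2   2   1   1   1   5   5   2   8   2   3   4   2   1
    2   1   3   1   6   2   1   5  13  11  27   5]]
w11 tip-up px [322.935 223.71 ] tip-down px [322.865 245.303] hinge [322.851 262.895]
```

```bash
python3 -c "
from rig import manip
print(manip.sign_off())"
```

```text
the job is handed in; nothing more can be done
None
```

The plate hanger is now hanging on the free peg, and the drop nose is swung down to its stop. The job was handed in at about 16 s on the robot's clock, against the 51 s limit.

- **Hanging:** I lifted the hanger clear of the tank, threaded its eye over the peg and lowered it until it touched. I opened the gripper only after that. The wrist, side and scene pictures taken then show it hanging free and upright, with the tab about 11 mm behind the hinge. That figure is uncertain by about 2 mm, because the cameras disagreed by 2–4 mm on where the hinge is.
- **Nose:** I pushed it down with the closed fingers until the fingertips stopped at the position calculated for straight down. After the arm backed away, comparing before and after images in the side and scene views showed the nose gone from its old place. A vertical bar ends within a pixel or so of where the lowered tip should be. I checked this by numbers only, because I had used up my 12 picture views.
- **Forces and clearance:** The wrist force readings stayed at about 2 N or less throughout. The arm ended about 115 mm above the peg, touching nothing.
- **Not checked at the end:** I did not separately check the drying hanger and the two bottles. The planned paths stayed clear of them.

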